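Load an ignition module into the bench tester

TASK

Load the loose black ignition module, finned side out, into the recess in the sloping face of the blue bench tester and press it fully home against the stiff contact bed, so that its black body is flush with the face. Then slide the red keeper all the way down over the module's upper edge, let go, and leave the other things on the bench where they are.

Things in the scene. Friction and masses are not known exactly. Their poses are not given: they have to be found in the camera images.
- module: loose ignition module, 80 g: black body 56 x 36 x 16 mm (x, y, z) with a finned aluminium grip on its top, 30 mm along x, 14 mm thick along y, from z = 16 to 38 mm. Origin at the centre of its underside, z up through the grip. Either way round (half turn about z) fits. It starts lying flat on the bench, grip up.
- nest: sloping aluminium face of the blue tester (fixed), tilted 35 degrees from level towards the robot, spanning x = -45 to 95, y = -50 to 50 mm. Origin at the middle of the recess mouth, in the face plane, 58 mm above the bench; x points up the slope, y across it (level), z straight out. Recess 60 (x) by 40 mm (y), 2 mm clear of the module all round, mouth chamfered 3 mm, 16 mm deep to its ledges.
- recess_floor (a point): point in the middle of the recess, 16 mm below the face: where the underside of a home module lies. Axes as the nest. A stiff contact bed starts 8 mm above it (8 mm below the face); a module rests on the bed 8 mm proud and needs 8 to 10 N straight in to go home; the bed stays where it is pressed.
- keeper_rails (a point): point on the face midway between the keeper's two steel guide rails, nest x = 65 mm. Rails 8 mm high, 56 mm long along nest x, at y = -21 to -14 and 14 to 21 mm; a cross bar of the same height closes their upper end at nest x = 91.5 to 95.5 mm.
- keeper (a joint): red keeper that slides between the rails down the slope (nest -x), m: 0 = fully up, 0.024 = all the way down at its stop. Friction about 3 N. At 0 the lip's lower edge is at nest x = 44 mm, at 0.024 at 20 mm, 8 mm over the seated module's upper edge. The lip's underside is 3 mm above the face, so it passes only over a module that is pressed home.
- keeper_tab (a point): centre of the top of the keeper's upright red tab, 10 mm thick along nest x, 20 mm wide along nest y, its top 27 mm above the face, standing 20 mm above the keeper's plate (which is 7 mm above the face)
- valve_spring_1: bystander: dark coil spring standing on the bench, 27 mm across, 43 mm high; origin under its centre
- spark_plug_1: bystander: used spark plug lying on the bench, 73 mm long, 18 mm thick; origin under its middle
- feeler_gauge: bystander: steel feeler gauge set lying on the bench, 104 x 52 x 11 mm; origin under its middle
Things that resemble listed ones, but are neither listed nor needed, are in the scene too. Leave any white or yellow look-alike of the module alone.

How it is judged (in metres and radians):
On the way, in this order (a step that is already met when the one before it is completed fails the run):
1. the module sits in the recess, pressed home flush (less than 2 mm proud) (z of module in the frame of nest below -0.014 m and angle between the z axis of module and the z axis of nest, either way round below 0.08 rad and angle between the x axis of module and the x axis of nest, either way round below 0.15 rad and x of module in the frame of nest between -0.005 and 0.005 m and y of module in the frame of nest between -0.005 and 0.005 m), for 0.2 s.
2. the keeper is slid down over the module's edge (value of joint keeper above 0.02 m), for 0.1 s.
At the end, for the whole second after the job is handed in: The module is at rest in the recess, within 5 mm of its middle along and across the face, less than 2 mm proud, square to the face within 0.08 rad and to the recess within 0.15 rad; the keeper is down by more than 20 mm of its 24 (all of step 1 and value of joint keeper above 0.02 m and linear speed of module below 0.02 m/s); the robot touches nothing.
It fails at once if the coil spring is moved by more than 25 mm (distance of valve_spring_1 from where it was at the start of the episode above 0.025 m).
It fails at once if the spark plug is moved by more than 25 mm (distance of spark_plug_1 from where it was at the start of the episode above 0.025 m).
It fails at once if the feeler gauge is moved by more than 25 mm (distance of feeler_gauge from where it was at the start of the episode above 0.025 m).
It also fails if it takes over 45 s, if anything falls off the work surface, if the arm or the gripper's body presses on something with over 40 N, if the wrist force passes 120 N, or if a joint passes its speed limit or range.

ROBOT

A 6-joint arm with a two-finger parallel gripper is mounted at the origin on a cart in front of the work surface, level with it; the furniture and walls round the work are solid. World frame = base frame: x ahead of the robot, y to its left, z up, the work surface at z = 0. Lengths are in mm, angles in rad, forces in N, time in s.
With the tool pointing down it reaches from about 325 to 875 mm from the base axis. Payload 4.4 kg.
Tool frame: the origin (TCP) lies at the very end of the fingers, on their centre line; the grasp point (between the pads) lies 19 mm behind it (bot.grip_point_offset is the distance from the TCP to the grasp point, in mm); z points along the fingers, y is the line along which they close (so a half turn about z gives the same grasp; the last joint's range is limited). The gripper opens to 85 mm and grips with 20 to 120 N. Pads are 22 mm wide; open, the fingers measure 114 mm over their backs; the gripper's body (76 mm by 85 mm) begins 54 mm behind the grasp point. The pads swing forward as they close: fully open they stand 13 mm farther back than shut.
Start: joints at [-1.476, 0.207, 1.542, -0, 1.393, -0.15], TCP at [139.345, -557.862, 231.282] pointing down, gripper open.
Joint ranges: [-2.73, 2.73], [-0.86, 2.22], [0.23, 2.46], [-1.11, 4.25], [0.08, 2.63], [-2.82, 2.82]. Speed limits (rad/s): [2.79, 2.79, 3.14, 3.14, 3.14, 3.14].

INTERFACE

Orientations are given as a unit quaternion [x, y, z, w].
In Python, from bench import bot, imaging gives the robot as it stands.
- The arm moves only by the tool move_arm, never from a script. Its argument "motion" is a list of rows, each a list of 3 entries, a list of its own where there are three numbers: the closure, from 0 (fully open) to 1 (shut), then the shift along the tool's x, y, z scaled (see below), then the turn, a rotation vector about the tool's x, y, z scaled (see below). A call has 1 to 20 rows; each row shifts and turns the commanded pose from where the row before left it, along the tool's axes as they then stand; what a row does not reach is not made up. The controller multiplies each number of a shift by 0.04 m and each number of a turn by 0.12 rad. A row lasts 1/10 s, in which the tool goes at most 50 mm and 8.59 degrees, less where a joint would pass 70% of its speed; a pose out of reach is approached as far as the arm can. A call with a number of a shift or a turn outside -1 to 1 is refused whole. A call with a gripper value outside its range is refused whole. The fingers move at their own pace and stop on an object; "force" is the grip in N (left out, the last holds). Time passes only in rows, so rows that do not move let the fingers close. It gives the time, the measured TCP pose, the force, the opening and the grip force at its end, in the units of the state.
- bot.observe(): the state, without advancing time (a new reading comes with each control period).
- imaging.get_image(name): name is "scene" or "top" or "wrist"; returns the picture (480x640x3 uint8, blue, green, red); there is no depth.
- imaging.calibration(name): a dict with "fovy" (degrees; the focal length in pixels is half the picture's height over the tangent of half this angle, whatever the lens; pixels are square), "cx", "cy" (the principal point, pixels), "camera_from_world" (4x4, takes a point from world to camera coordinates); the wrist camera has in their place "hand_eye" (4x4, takes a point from camera to tool coordinates, whose origin is the TCP and whose axes are the flange's). Camera axes: x right, y down, z forward; pixel columns grow to the right and rows downward; lengths in mm; the calibration is good to about 2 mm. A picture is of the moment at which its call begins: read the wrist's pose just before it. calibration takes no time and is no camera call.
- bot.close_job(): hands the job in; it is judged then, once.
The state is a dict: "t": time; "joints": joint angles; "joint_vel": joint speeds; "joint_efforts": joint torques, N m; "tcp_pos": TCP position; "orientation": TCP orientation; "wrist_force": force on the tool from outside, world axes, zero at the start; "ft_torque": the same for the moment, N m; "opening": opening from 0.0 (shut) to 1.0 (fully open); "grasp_force": force on a finger pad.
Only numpy, scipy, OpenCV 4.12 (cv2) and the standard library are available. Lean on these libraries where they do the work, as an engineer would, in place of code of your own. Each camera call takes 0.05 s, during which the arm holds its last target. There are 200 camera calls.

## Working session

There is one attempt and no reset: what is moved stays moved. The work goes in short steps, Python scripts to look and compute and a tool call to move; the robot and the scene stay as the last step left them, time stands still between calls to the robot, and variables do not carry over. Pictures are saved under pics/ and viewed, at most 10 in all, crops included, and the job is handed in when it is done.

Besides the shell and the picture viewer there is one more tool, called after "Emit:" as name(argument=value, ...) on one line, values as JSON. move_arm: Moves the arm, as the interface text tells. Shifts and turns lie within -1 to 1; 1 stands for 0.04 m of shift or 0.12 rad of turn. Its arguments: {"type":"object","properties":{"motion":{"type":"array","items":{"type":"array"}},"force":{"type":"number"}},"required":["motion"]}

```bash
mkdir -p pics; ls; python3 - <<'E'
from bench import bot, imaging
import cv2, numpy as np, json
for n in ("scene","top"):
    cv2.imwrite(f"pics/{n}0.png", imaging.get_image(n))
np.set_printoptions(precision=4,suppress=True)
for n in ("scene","top","wrist"):
    print(n,{k:np.array(v) for k,v in imaging.calibration(n).items()})
print(bot.observe())
E
```

```text
pics
scene {'fovy': array(50.2066), 'cx': array(326.9282), 'cy': array(243.9098), 'camera_from_world': array([[ -0.8497,  -0.5273,   0.0007, 289.2316],
       [ -0.2358,   0.3788,  -0.8949, 328.3621],
       [  0.4716,  -0.7606,  -0.4462, 434.5344],
       [  0.    ,   0.    ,   0.    ,   1.    ]])}
top {'fovy': array(42.8465), 'cx': array(326.3135), 'cy': array(241.7695), 'camera_from_world': array([[  -0.011 ,   -0.9995,   -0.0293, -261.237 ],
       [  -0.9984,    0.0126,   -0.0546,  538.441 ],
       [   0.0549,    0.0286,   -0.9981, 1086.5289],
       [   0.    ,    0.    ,    0.    ,    1.    ]])}
wrist {'fovy': array(69.0823), 'cx': array(317.8106), 'cy': array(239.2208), 'hand_eye': array([[   0.0001,   -0.9494,   -0.3141,   79.8967],
       [   1.    ,   -0.0002,    0.0007,   -0.695 ],
       [  -0.0007,   -0.3141,    0.9494, -142.1999],
       [   0.    ,    0.    ,    0.    ,    1.    ]])}
{'t': 0.1, 'joints': array([-1.4765,  0.2074,  1.5429, -0.    ,  1.3935, -0.1505]), 'joint_vel': array([ 0.0016, -0.0037, -0.0041,  0.0017,  0.0002, -0.0002]), 'joint_efforts': array([ -0.0005, -38.4092, -29.2549,  -0.0002,   0.0049,  -0.    ]), 'tcp_pos': array([ 139.2913, -557.1552,  230.1965]), 'orientation': array([ 0.9925,  0.1221,  0.    , -0.0011]), 'wrist_force': array([-0.8679,  0.7908, -0.5733]), 'ft_torque': array([-0.0003, -0.0239, -0.0377]), 'grasp_force': 0.0, 'opening': 0.9978048355509123}
```

View pics/scene0.png

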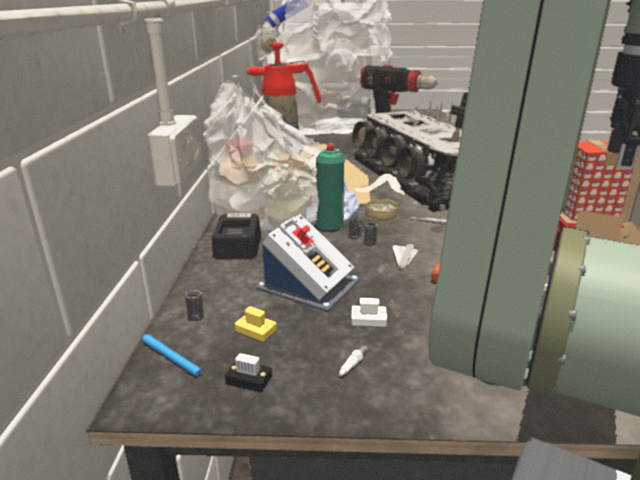

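View pics/top0.png

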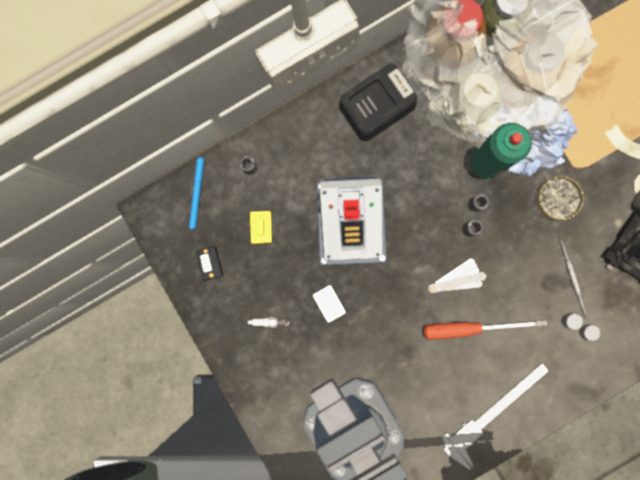

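The module candidates in the scene/top pictures are black with a grey finned grip (248,373)/(209,263), yellow (256,325)/(261,227) and white (369,313)/(329,304). The black one fits the description. The tester is at top (351,222), with its recess at (352,234) and the red keeper at (351,208), upslope away from the robot. I'll measure them and enlarge the candidate.

```bash
cat > h.py <<'E'
import numpy as np, cv2
from bench import bot, imaging
from scipy.spatial.transform import Rotation as R
np.set_printoptions(precision=2,suppress=True)
def cam(name, st=None):
    c=imaging.calibration(name); f=240/np.tan(np.radians(c["fovy"])/2)
    if name=="wrist":
        T=np.eye(4); T[:3,:3]=R.from_quat(st["orientation"]).as_matrix(); T[:3,3]=st["tcp_pos"]
        W=T@np.array(c["hand_eye"])          # world_from_camera
    else: W=np.linalg.inv(c["camera_from_world"])
    return f,c["cx"],c["cy"],W
def ray(C,uv):
    f,cx,cy,W=C; d=W[:3,:3]@np.array([(uv[0]-cx)/f,(uv[1]-cy)/f,1]); return W[:3,3],d/np.linalg.norm(d)
def onplane(C,uv,z):
    o,d=ray(C,uv); return o+d*(z-o[2])/d[2]
def proj(C,p):
    f,cx,cy,W=C; q=np.linalg.inv(W)@np.append(p,1); return np.array([cx+f*q[0]/q[2],cy+f*q[1]/q[2]])
def tri(rays):
    A=sum(np.eye(3)-np.outer(d,d) for o,d in rays); b=sum((np.eye(3)-np.outer(d,d))@o for o,d in rays)
    return np.linalg.solve(A,b)
E
python3 - <<'E'
from h import *
T=cam("top");S=cam("scene")
for n,p,z in [("mod",(209,263),16),("grip",(207,262),38),("yellow",(261,227),16),("white",(329,304),16),("spring",(248,164),43),("plug",(269,322),9),("recess",(352,234),58),("keeper",(351,208),100),("s2",(480,202),43),("feeler",(459,277),11)]:
    print(n,onplane(T,p,z))
print("scene", onplane(S,(248,376),12))
print("cams",T[3][:3,3],S[3][:3,3])
print("keeper tri",tri([ray(T,(351,208)),ray(S,(303,236))]), "recess tri",tri([ray(T,(352,234)),ray(S,(321,263))]))
t=cv2.imread("pics/top0.png");s=cv2.imread("pics/scene0.png")
a=cv2.resize(t[130:290,180:400],None,fx=3.6,fy=3.6,interpolation=cv2.INTER_CUBIC)
cv2.imwrite("pics/crop_top.png",a)
E
```

```text
mod [499.58 -56.97  16.  ]
grip [500.88 -58.32  38.  ]
yellow [ 563.04 -150.83   16.  ]
white [ 424.32 -271.29   16.  ]
spring [ 672.38 -132.12   43.  ]
plug [ 392.95 -163.36    9.  ]
recess [ 545.52 -313.18   58.  ]
keeper [ 585.73 -311.53  100.  ]
s2 [ 599.27 -535.99   43.  ]
feeler [ 469.63 -502.77   11.  ]
scene [498.73 -49.92  12.  ]
cams [ 475.06 -298.98 1106.18] [118.28 358.63 487.54]
keeper tri [ 585.21 -312.16   96.28] recess tri [ 546.34 -312.97   52.68]
```

View pics/crop_top.png

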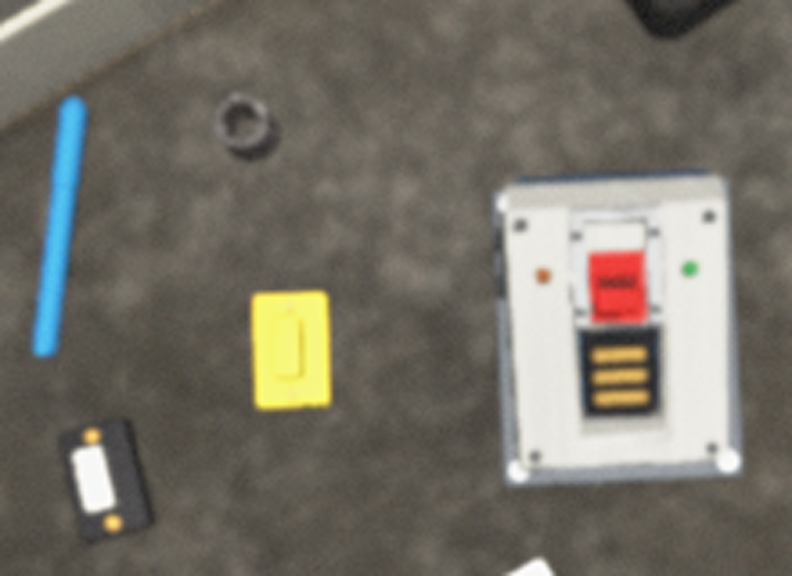

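The crop confirms it: the black body with a grip and brass studs at top (209,263) is the module. The yellow and white ones are look-alikes. I'll go above it with the wrist camera.

Emit:
move_arm(motion=[[0,[0.785,-0.665,0.133],[0,0,0]],[0,[0.785,-0.665,0.133],[0,0,0]],[0,[0.785,-0.665,0.133],[0,0,0]],[0,[0.785,-0.665,0.133],[0,0,0]],[0,[0.785,-0.665,0.133],[0,0,0]],[0,[0.785,-0.665,0.133],[0,0,0]],[0,[0.785,-0.665,0.133],[0,0,0]],[0,[0.785,-0.665,0.133],[0,0,0]],[0,[0.785,-0.665,0.133],[0,0,0]],[0,[0.785,-0.665,0.133],[0,0,0]],[0,[0.785,-0.665,0.133],[0,0,0]],[0,[0.785,-0.665,0.133],[0,0,0]],[0,[0.785,-0.665,0.133],[0,0,0]],[0,[0.785,-0.665,0.133],[0,0,0]],[0,[0.785,-0.665,0.133],[0,0,0]],[0,[0,0,0],[0,0,0]],[0,[0,0,0],[0,0,0]]])

```text
t: 1.8
tcp_pos: [499.2, -55.8, 150.8]
orientation: [0.992, 0.123, -0.001, -0.0]
wrist_force: [0.1, -0.1, 0.8]
opening: 1.003
grasp_force: 0.0
```

```bash
python3 - <<'E'
from h import *
st=bot.observe(); im=imaging.get_image("wrist"); cv2.imwrite("pics/w1.png",im)
print(st["t"],st["tcp_pos"],st["orientation"],st["wrist_force"],st["joints"])
cv2.imwrite("pics/top1.png",imaging.get_image("top"))
np.save("st1.npy",st,allow_pickle=True)
E
```

```text
1.8 [499.17 -55.85 150.79] [ 0.99  0.12 -0.   -0.  ] [ 0.12 -0.07  0.82] [-0.28  0.14  1.8  -0.    1.21  1.04]
```

View pics/w1.png

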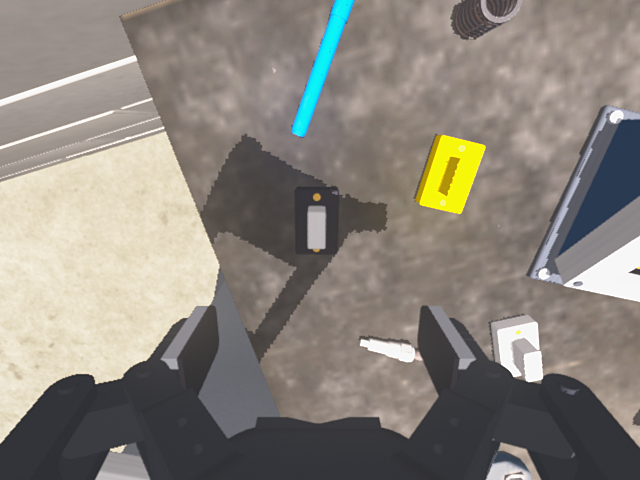

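The wrist view shows the module at (317,220), nearly square to the tool, with its grip at about (317,228). The spark plug is at (388,347) and the yellow look-alike at (450,174). Next I'll measure the grip and body precisely.

```bash
python3 - <<'E'
from h import *
st=np.load("st1.npy",allow_pickle=True).item(); im=cv2.imread("pics/w1.png"); W=cam("wrist",st)
c=im[180:262,285:350]; g=cv2.cvtColor(c,cv2.COLOR_BGR2GRAY)
hsv=cv2.cvtColor(c,cv2.COLOR_BGR2HSV)
m=((g>115)&(hsv[...,1]<40)).astype(np.uint8)
cs,_=cv2.findContours(m,0,1); k=max(cs,key=cv2.contourArea)+np.array([285,180])
print(cv2.boundingRect(k)); r=cv2.minAreaRect(k); b=cv2.boxPoints(r)
print("grip px",b); 
P=np.array([onplane(W,p,38) for p in b]); print(P[:,:2],P.mean(0), [np.linalg.norm(P[i]-P[i-1]) for i in range(4)])
for i in range(2): d=P[i+1]-P[i]; print("ang",np.degrees(np.arctan2(d[1],d[0])))
# body brass studs at z~16
hb=((hsv[...,0]>8)&(hsv[...,0]<25)&(hsv[...,1]>110)&(g>80)).astype(np.uint8)
n,_,s,ce=cv2.connectedComponentsWithStats(hb)
for i in range(1,n): print("brass",s[i],ce[i]+[285,180],onplane(W,ce[i]+[285,180],16))
dk=(g<62).astype(np.uint8); ys,xs=np.nonzero(dk); 
for q in (20,40,60):  # rows of dark
    print(q+180, ''.join('%4d'%v for v in g[q]))
R_=R.from_quat(st["orientation"]).as_matrix(); print("tool x yaw",np.degrees(np.arctan2(R_[1,0],R_[0,0])))
E
```

```text
(307, 206, 19, 43)
grip px [[307. 206.]
 [325. 206.]
 [325. 248.]
 [307. 248.]]
[[517.87 -42.24]
 [521.16 -55.27]
 [488.89 -63.64]
 [485.47 -50.08]] [503.35 -52.81  38.  ] [np.float64(33.33247112170998), np.float64(13.439986268491987), np.float64(33.3322614979275), np.float64(13.983458505433932)]
ang -75.83482135164449
ang -165.45708198879228
brass [28 13  8  8 51] [316.43 196.53] [522.21 -48.33  16.  ]
brass [28 69  7  3 18] [315.83 249.94] [477.72 -58.98  16.  ]
200   69  69  71  71  70  71  72  74  74  65  56  54  56  54  54  56  55  55  56  56  56  56  55  56  56  55  55  52  58  89 129 142 142 116  78  57  54  56  56  56  57  56  57  56  58  57  57  58  57  58  57  57  56  56  66  71  71  71  70  69  70  70  69  70  70
220   70  71  69  69  69  70  69  70  71  66  57  53  54  56  55  56  55  55  55  54  51  59 123 172 188 189 188 189 188 188 187 187 189 190 189 189 188 189 189 183 135  76  54  55  58  56  56  57  58  56  58  56  54  63  71  73  73  72  73  72  73  71  71  72  72
240   70  72  71  69  71  69  69  70  70  72  60  54  55  56  56  56  56  55  57  56  53  57 125 173 187 187 186 186 187 187 187 186 187 188 186 186 185 185 186 182 125  64  53  56  59  58  58  57  57  57  56  56  56  67  73  72  71  71  75 117 133 134 134 134 136
tool x yaw 14.166755536663194
```

Measured grip centre is about (501.7, -53.2), with yaw 14.2° equal to the tool's yaw. The 14 mm thickness checks. That gives an offset of tool x +3.0, y -2.0 and z 132 down.

Emit:
move_arm(motion=[[0,[0.0125,-0.0083,0.55],[0,0,0]],[0,[0.0125,-0.0083,0.55],[0,0,0]],[0,[0.0125,-0.0083,0.55],[0,0,0]],[0,[0.0125,-0.0083,0.55],[0,0,0]],[0,[0.0125,-0.0083,0.55],[0,0,0]],[0,[0.0125,-0.0083,0.55],[0,0,0]],[0,[0,0,0],[0,0,0]],[0,[0,0,0],[0,0,0]]], force=60)

```text
t: 2.7
tcp_pos: [501.5, -55.0, 19.7]
orientation: [0.993, 0.121, -0.0, -0.0]
wrist_force: [0.8, 0.7, 1.2]
opening: 0.998
grasp_force: 0.0
```

```bash
python3 - <<'E'
from h import *
st=np.load("st1.npy",allow_pickle=True).item(); im=cv2.imread("pics/w1.png"); W=cam("wrist",st)
g=cv2.cvtColor(im,cv2.COLOR_BGR2GRAY)
for u in (300,332): print(u,"top",g[178:196,u],"bot",g[244:264,u])
for v in (186,255): print(onplane(W,(316.5,v),16))
E
```

```text
300 top [77 77 78 77 76 77 77 74 65 51 50 52 55 56 57 57 56 55] bot [55 55 56 56 56 56 56 56 55 58 67 74 76 77 76 78 77 78 78 77]
332 top [114 113 112 110 111 111 111  93  66  52  51  56  63  75 107  95  58  56] bot [ 57  57  58  57  57  56  58  57  57  58  66  78  94 123 127 130 140 143
 143 147]
[530.46 -46.32  16.  ]
[473.43 -60.64  16.  ]
```

Emit:
move_arm(motion=[[0,[0,-0.03,0.03],[0,0,0]],[1,[0,0,0],[0,0,0]],[1,[0,0,0],[0,0,0]],[1,[0,0,0],[0,0,0]],[1,[0,0,0],[0,0,0]],[1,[0,0,0],[0,0,0]],[1,[0,0,0],[0,0,0]],[1,[0,0,0],[0,0,0]],[1,[0,0,0],[0,0,0]]], force=80)

```text
t: 3.6
tcp_pos: [502.1, -52.8, 18.7]
orientation: [0.993, 0.122, 0.0, 0.0]
wrist_force: [-0.7, 0.7, 3.9]
opening: 0.14
grasp_force: 80.3
```

```bash
cat >> h.py <<'E'
from scipy.spatial.transform import RigidTransform as RT
def pose(p,Rm): return RT.from_components(np.asarray(p,float)/1000, R.from_matrix(Rm) if np.ndim(Rm)==2 else R.from_quat(Rm))
def nestR(yaw,tilt=35):
    return (R.from_euler("z",yaw,degrees=True)*R.from_euler("y",-tilt,degrees=True)).as_matrix()
FL=np.diag([1.,-1,-1])
def plan(A,B,n):
    D=RT.from_exp_coords((A.inv()*B).as_exp_coords()/n)
    print("row: shift",np.round(D.translation/0.04,4),"turn",np.round(D.rotation.as_rotvec()/0.12,4),"x",n)
    T=A
    for i in range(n):
        T=T*D
        if i%3==2 or i==n-1: print("  ",T.translation*1000)
E
python3 - <<'E'
from h import *
st=bot.observe(); p=st["tcp_pos"]+[0,0,131]
Rn=nestR(2.0); O=np.array([545.5,-313.2,58])
plan(pose(p,st["orientation"]), pose(O+Rn@[-40,0,110],Rn@FL),14)
E
```

```text
row: shift [-0.17  0.45  0.  ] turn [-0.04  0.36  0.12] x 14
   [ 494.47 -110.32  148.85]
   [ 484.56 -167.39  145.82]
   [ 472.72 -223.91  140.33]
   [ 459.31 -279.75  132.17]
   [ 449.7  -316.55  125.16]
```

Emit:
move_arm(motion=[[1,[0,0,-0.82],[0,0,0]],[1,[0,0,-0.82],[0,0,0]],[1,[0,0,-0.82],[0,0,0]],[1,[0,0,-0.82],[0,0,0]],[1,[-0.17,0.45,0],[-0.04,0.36,0.12]],[1,[-0.17,0.45,0],[-0.04,0.36,0.12]],[1,[-0.17,0.45,0],[-0.04,0.36,0.12]],[1,[-0.17,0.45,0],[-0.04,0.36,0.12]],[1,[-0.17,0.45,0],[-0.04,0.36,0.12]],[1,[-0.17,0.45,0],[-0.04,0.36,0.12]],[1,[-0.17,0.45,0],[-0.04,0.36,0.12]],[1,[-0.17,0.45,0],[-0.04,0.36,0.12]],[1,[-0.17,0.45,0],[-0.04,0.36,0.12]],[1,[-0.17,0.45,0],[-0.04,0.36,0.12]],[1,[-0.17,0.45,0],[-0.04,0.36,0.12]],[1,[-0.17,0.45,0],[-0.04,0.36,0.12]],[1,[-0.17,0.45,0],[-0.04,0.36,0.12]],[1,[-0.17,0.45,0],[-0.04,0.36,0.12]],[1,[0,0,0],[0,0,0]],[1,[0,0,0],[0,0,0]]])

```text
t: 5.6
tcp_pos: [449.3, -314.9, 125.6]
orientation: [0.954, 0.017, 0.298, -0.004]
wrist_force: [0.2, -0.7, -1.0]
opening: 0.141
grasp_force: 79.6
```

```bash
python3 - <<'E'
from h import *
st=bot.observe(); im=imaging.get_image("wrist"); cv2.imwrite("pics/w2.png",im)
print(st["t"],st["tcp_pos"],st["wrist_force"],st["joints"],st["opening"])
M=R.from_quat(st["orientation"]).as_matrix(); print(M, np.degrees(np.arccos((M.T@(nestR(2)@FL)).trace()/2-.5)))
np.save("st2.npy",st,allow_pickle=True)
E
```

```text
5.6 [ 449.27 -314.92  125.58] [ 0.17 -0.67 -1.03] [-1.08  0.09  2.05  0.75  0.85 -0.01] 0.1408429045237276
[[ 0.82  0.03  0.57]
 [ 0.03 -1.    0.02]
 [ 0.57  0.   -0.82]] 0.3064855145737413
```

View pics/w2.png

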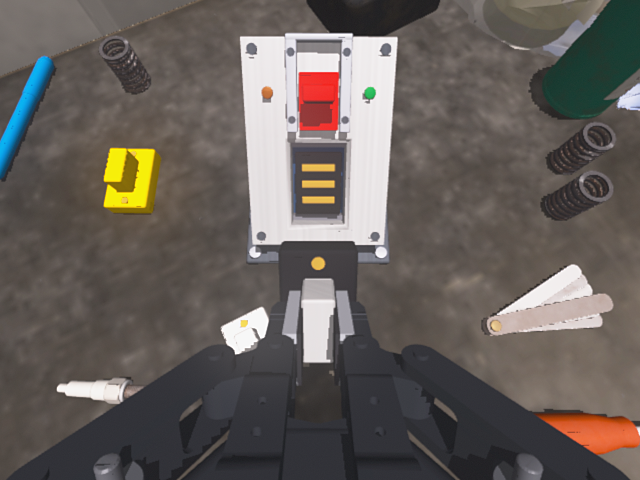

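The wrist picture shows the tester face as a clean quadrilateral with corners at about (240,38), (396,37), (388,246) and (249,246). The recess mouth is around (318,184), and the held module's body covers (281..357, 242..). I'll fit the edges and solve the face pose from its known 140 x 100 mm size.

```bash
cat > face.py <<'E'
from h import *
st=np.load("st2.npy",allow_pickle=True).item(); im=cv2.imread("pics/w2.png"); W=cam("wrist",st); f,cx,cy,_=W
g=cv2.cvtColor(im,cv2.COLOR_BGR2GRAY).astype(float); gs=cv2.GaussianBlur(g,(3,3),0)
def edge(a0,a1,lo,hi,rows,sign):   # strongest edge in each row/col, then a line fit
    P=[]
    for a in range(a0,a1,3):
        s=gs[a,lo:hi] if rows else gs[lo:hi,a]; d=sign*np.diff(s); k=int(d.argmax())
        if 0<k<len(d)-1 and d[k]>12:
            e=d[k-1]-2*d[k]+d[k+1]; o=.5*(d[k-1]-d[k+1])/e if e else 0
            b=lo+k+.5+o; P.append((b,a) if rows else (a,b))
    P=np.array(P,np.float32); v=cv2.fitLine(P,cv2.DIST_HUBER,0,.01,.01).ravel()
    n=np.array([-v[1],v[0]]); return n,n@v[2:],np.abs((P-v[2:])@n).mean(),len(P)
def X(a,b): return np.linalg.solve([a[0],b[0]],[a[1],b[1]])
L=edge(50,235,230,262,True,1); Rr=edge(50,235,375,405,True,-1); T=edge(255,385,28,48,False,1); B=edge(262,280,236,256,False,-1)
B2=edge(358,376,236,256,False,-1)
for e in (L,Rr,T,B,B2): print(e)
px=np.array([X(L,T),X(Rr,T),X(Rr,B2),X(L,B)]); print(px)
# tool x up the slope; image left = nest +y ?
obj=np.array([[95,50,0],[95,-50,0],[-45,-50,0],[-45,50,0]],float)
K=np.array([[f,0,cx],[0,f,cy],[0,0,1]])
ok,rv,tv=cv2.solvePnP(obj,px,K,None)
print("reproj",np.abs(cv2.projectPoints(obj,rv,tv,K,None)[0][:,0]-px).max())
N=W[3]@np.block([[cv2.Rodrigues(rv)[0],tv],[np.zeros((1,3)),1]])
print("origin",N[:3,3]); e=R.from_matrix(N[:3,:3]).as_euler("ZYX",degrees=True); print("yaw,tilt,roll",e)
# rays on a known plane tilt 35 at height 58, yaw from PnP
Rn=nestR(e[0]); o=np.array([N[0,3],N[1,3],58.])
def onface(p):
    c,d=ray(W,p); return Rn.T@(c+d*((o-c)@Rn[:,2])/(d@Rn[:,2])-o)
for p in px: print("face pt in nest (O at PnP xy,z58)",onface(p))
E
python3 face.py
python3 - <<'E'
import cv2
im=cv2.imread("pics/w2.png")
print(im[130:160,318].mean(1).astype(int)); print(im[200:248,318].mean(1).astype(int)); print(im[185,280:360].mean(1).astype(int))
E
```

```text
(array([-1.  ,  0.06], dtype=float32), np.float32(-236.85063), np.float32(0.06966684), 62)
(array([1.  , 0.07], dtype=float32), np.float32(398.8509), np.float32(0.05784426), 62)
(array([-0.03,  1.  ], dtype=float32), np.float32(25.679054), np.float32(1.5501332), 44)
(array([0., 1.], dtype=float32), np.float32(244.90659), np.float32(0.01968374), 6)
(array([0., 1.], dtype=float32), np.float32(244.83058), np.float32(0.006429555), 6)
[[239.2   31.76]
 [397.35  35.78]
 [383.44 244.5 ]
 [252.04 244.32]]
reproj 0.9326585651111827
origin [ 541.31 -311.82   60.27]
yaw,tilt,roll [  1.61 -34.42   2.66]
face pt in nest (O at PnP xy,z58) [97.38 50.71 -0.  ]
face pt in nest (O at PnP xy,z58) [ 95.81 -49.35   0.  ]
face pt in nest (O at PnP xy,z58) [-44.38 -49.94  -0.  ]
face pt in nest (O at PnP xy,z58) [-45.01  50.16   0.  ]
[113 134 134 133 132 130 129 170 221 178 170 174 161  97  93  96  94  83
  75  76  77  74  69  73  74  73  73  73  73  73]
[168 169 162 112  72  71  74  73  73  73  74  73  72  74  87  92  94 120
 159 163 172 180 182 181 200 229 234 234 227 223 227 227 227 227 227 227
 227 228 229 234 219  82  56  64  65  66  66  66]
[226 227 227 228 227 227 223 216 207 200 179 131 107 107  89  74  74  75
  76  75  71  81 157 172 170 169 169 169 168 169 168 169 168 168 169 168
 169 168 169 169 168 168 168 168 169 168 169 169 169 169 169 169 172 173
 132  80  68  72  72  73  76  75  74  86  97 142 192 193 180 177 221 230
 229 229 231 232 231 231 231 231]
```

```bash
sed -i 's/^T=.*//; s/ T=edge(255,385,28,48,False,1);/ T=edge(256,284,28,48,False,1); T2=edge(355,382,28,48,False,1);/; s/(L,Rr,T,B,B2)/(L,Rr,T,T2,B,B2)/; s/X(Rr,T)/X(Rr,T2)/' face.py
cat >> face.py <<'E'
print("recess outer bottom",onface((319,224.5)),"left",onface((288,185)),"right",onface((349.8,185)))
M=R.from_quat(st["orientation"]).as_matrix()
# module in hand: body top plane in tool z guess 2.7 -> edges in tool frame
def intool(p,z):
    c,d=ray(W,p); c=M.T@(c-st["tcp_pos"]); d=M.T@d; return c+d*(z-c[2])/d[2]
ML=edge(246,275,270,292,True,-1); MR=edge(246,275,350,366,True,1); MT=edge(290,350,236,250,False,-1)
for e_ in (ML,MR,MT): print(e_[0],e_[1],e_[2])
a,b=X(ML,MT),X(MR,MT); print(a,b)
for z in (0,2.7,5): print(z,intool(a,z),intool(b,z))
print("ML/MR lower", intool(X(ML,(np.array([0,1.]),270)),2.7), intool(X(MR,(np.array([0,1.]),270)),2.7))
print("grip top far edge", intool((318,280),-19.3))
E
python3 face.py; python3 -c "
import cv2
im=cv2.imread('pics/w2.png').mean(2).astype(int)
print(im[270:300,318]); print(im[250:366:4,286]); print(im[236:250,318]); print(im[310,280:360])"
```

```text
(array([-1.  ,  0.06], dtype=float32), np.float32(-236.85063), np.float32(0.06966684), 62)
(array([1.  , 0.07], dtype=float32), np.float32(398.8509), np.float32(0.05784426), 62)
(array([-0.,  1.], dtype=float32), np.float32(35.613956), np.float32(0.019404361), 10)
(array([-0.02,  1.  ], dtype=float32), np.float32(29.839874), np.float32(0.057864502), 9)
(array([0., 1.], dtype=float32), np.float32(244.90659), np.float32(0.01968374), 6)
(array([0., 1.], dtype=float32), np.float32(244.83058), np.float32(0.006429555), 6)
[[239.45  35.89]
 [397.29  36.62]
 [383.44 244.5 ]
 [252.04 244.32]]
reproj 0.09815061395255498
origin [ 541.53 -311.58   58.09]
yaw,tilt,roll [  1.89 -35.03   0.22]
face pt in nest (O at PnP xy,z58) [95.1  50.09  0.  ]
face pt in nest (O at PnP xy,z58) [ 95.01 -50.01   0.  ]
face pt in nest (O at PnP xy,z58) [-44.86 -50.04  -0.  ]
face pt in nest (O at PnP xy,z58) [-44.99  50.11   0.  ]
recess outer bottom [-29.14  -0.85   0.  ] left [ 0.41 21.61 -0.  ] right [  0.54 -22.92   0.  ]
[-1.    0.06] -261.21674 0.1005092
[1.   0.03] 363.90182 0.04367129
[0. 1.] 240.53822 0.00
[... 199 characters left out ...]
18.1    2.7 ] [16.93 17.42  2.7 ]
grip top far edge [ 22.21  -0.36 -19.3 ]
[ 76  61  66  67  67  65  62  66 137 207 179 172 173 174 175 177 178 177
 176 176 177 179 178 176 179 179 181 180 185 210]
[ 68  69  69  68  68  67  68  68  68  68  68  67  67  75 113 151 163 165
 165 165 164 196  75  75  74  74  72  71  72]
[227 228 229 234 219  82  56  64  65  66  66  66  65  67]
[ 76  76  76  73  72  90 151 167 165 164 164 164 163 163 164 163 165 167
 134  87  65  61  96 203 231 229 228 227 228 228 227 228 227 228 228 227
 227 227 228 228 228 228 229 228 228 229 228 227 227 227 227 230 231 160
  75  58  61  99 151 164 162 162 162 161 162 160 162 160 162 165 125  76
  62  65  64  63  63  64  64  63]
```

```bash
cat >> face.py <<'E'
print("----")
for n,p,z in [("grip base",(318,278),2.7),("grip base",(318,278),4.),("grip top",(318,298.7),-19.3),("grip top",(318,298.7),-18),("body bottom edge",(318,240.5),18.7),("body bottom",(318,240.5),20),("stud",(318.3,263.3),2.7)]: print(n,z,intool(p,z))
print("grip sides at row 310", intool((302.5,310),-19.3),intool((333,310),-19.3))
E
python3 face.py | sed -n '/----/,$p'
python3 -c "
import cv2
im=cv2.imread('pics/w2.png')[225:310,265:375]
cv2.imwrite('pics/c2.png',cv2.resize(cv2.convertScaleAbs(im,alpha=1.0,beta=0),None,fx=6,fy=6,interpolation=cv2.INTER_CUBIC))
print(cv2.imread('pics/w2.png')[240:285,300].mean(1).astype(int))"
```

```text
----
grip base 2.7 [12.97 -0.33  2.7 ]
grip base 4.0 [12.37 -0.33  4.  ]
grip top -19.3 [ 14.12  -0.36 -19.3 ]
grip top -18 [ 13.43  -0.35 -18.  ]
body bottom edge 18.7 [25.64 -0.32 18.7 ]
body bottom 20 [25.21 -0.32 20.  ]
stud 2.7 [20.19 -0.2   2.7 ]
grip sides at row 310 [  9.07  -6.55 -19.3 ] [  9.08   5.64 -19.3 ]
[222  84  56  65  67  66  67  65  65  66  69  72  70  70  70  69  68  62
  68  68  67  68  68  67  68  67  67  68  69  67  68  67  68  68  68  68
  68  67  67  68  67  67  67  67  66]
```

View pics/c2.png

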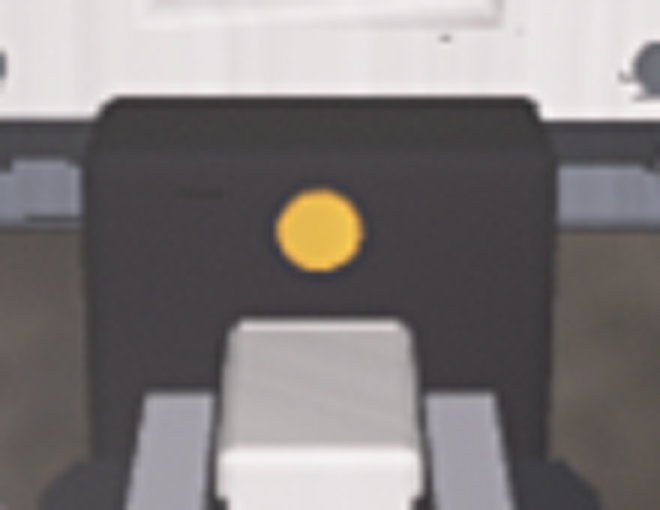

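The crop shows the module held square: body end top edge at about row 250, grip base at row 278, stud at (318,263). The module centre is at tool x ≈ -1.5, y ≈ -0.3, and the nest pose fits to 0.1 px. Next I plan the pre-insert at nest z = 30.

```bash
cat >> h.py <<'E'
O=np.array([541.5,-311.6,58.1]); Rn=nestR(1.89)
def nest(p): return Rn.T@(np.asarray(p)-O)
def rel(st=None):
    st=st or bot.observe(); M=R.from_quat(st["orientation"]).as_matrix()
    print("t",st["t"],"tcp in nest",nest(st["tcp_pos"]),"rotvec err (tool)",R.from_matrix(M.T@Rn@FL).as_rotvec()," F nest",Rn.T@st["wrist_force"],"open",st["opening"])
E
python3 - <<'E'
from h import *
np.set_printoptions(precision=4,suppress=True)
st=bot.observe(); rel(st); plan(pose(st["tcp_pos"],st["orientation"]),pose(O+Rn@[1.5,-.3,30],Rn@FL),6)
E
```

```text
t 5.65 tcp in nest [-36.2494  -0.0039 108.2883] rotvec err (tool) [0.0003 0.0046 0.0039]  F nest [-0.5015  0.2638 -1.165 ] open 0.13815812745789455
row: shift [0.1582 0.0015 0.3258] turn [0.0004 0.0064 0.0054] x 6
   [ 487.6174 -313.5144  104.7302]
   [ 525.54   -312.4268   83.5349]
```

Emit:
move_arm(motion=[[1,[0.158,0.0015,0.326],[0,0.0064,0.0054]],[1,[0.158,0.0015,0.326],[0,0.0064,0.0054]],[1,[0.158,0.0015,0.326],[0,0.0064,0.0054]],[1,[0.158,0.0015,0.326],[0,0.0064,0.0054]],[1,[0.158,0.0015,0.326],[0,0.0064,0.0054]],[1,[0.158,0.0015,0.326],[0,0.0064,0.0054]],[1,[0,0,0],[0,0,0]],[1,[0,0,0],[0,0,0]],[1,[0,0,0],[0,0,0]]])

```text
t: 6.55
tcp_pos: [525.7, -313.3, 84.2]
orientation: [0.953, 0.016, 0.301, -0.004]
wrist_force: [-0.2, -0.9, -0.9]
opening: 0.141
grasp_force: 79.6
```

```bash
python3 -c "
from h import *
rel()
cv2.imwrite('pics/w3.png',imaging.get_image('wrist'));cv2.imwrite('pics/s3.png',imaging.get_image('scene')[200:320,230:380].repeat(5,0).repeat(5,1))"
```

```text
t 6.55 tcp in nest [ 1.97 -1.17 30.47] rotvec err (tool) [ 0. -0.  0.]  F nest [-0.76 -0.91 -0.62] open 0.14122344855493119
```

View pics/w3.png

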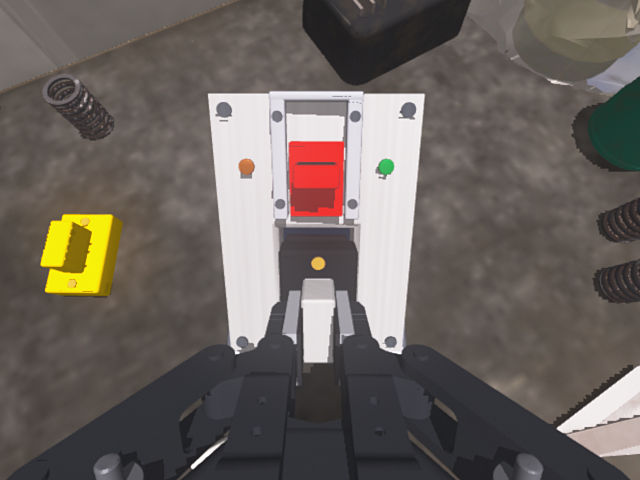

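The module sits centred over the recess in the view (body 281-357). I'll make a small lateral trim and descend to just above the bed.

Emit:
move_arm(motion=[[1,[-0.008,-0.018,0.075],[0,0,0]],[1,[0,0,0.075],[0,0,0]],[1,[0,0,0.075],[0,0,0]],[1,[0,0,0.075],[0,0,0]],[1,[0,0,0.075],[0,0,0]],[1,[0,0,0.075],[0,0,0]],[1,[0,0,0],[0,0,0]],[1,[0,0,0],[0,0,0]]])

```text
t: 7.45
tcp_pos: [535.9, -312.2, 69.0]
orientation: [0.953, 0.016, 0.301, -0.004]
wrist_force: [-0.8, 0.6, -1.2]
opening: 0.139
grasp_force: 79.6
```

```bash
python3 -c "
from h import *
rel()"
```

```text
t 7.45 tcp in nest [ 1.67 -0.39 12.14] rotvec err (tool) [ 0. -0.  0.]  F nest [-1.34  0.6  -0.55] open 0.1387073877568664
```

It's in the recess with no side force. Now I'll press.

Emit:
move_arm(motion=[[1,[0,0,0.04],[0,0,0]],[1,[0,0,0.04],[0,0,0]],[1,[0,0,0.04],[0,0,0]],[1,[0,0,0.04],[0,0,0]],[1,[0,0,0.04],[0,0,0]],[1,[0,0,0],[0,0,0]]])

```text
t: 8.05
tcp_pos: [540.6, -312.3, 62.7]
orientation: [0.953, 0.016, 0.301, -0.004]
wrist_force: [-2.6, 0.2, 3.2]
opening: 0.143
grasp_force: 80.4
```

```bash
python3 -c "
from h import *
rel()"
```

```text
t 8.05 tcp in nest [ 1.9  -0.67  4.27] rotvec err (tool) [ 0. -0.  0.]  F nest [-0.23  0.33  4.12] open 0.14328612735490506
```

Emit:
move_arm(motion=[[1,[0,0,0.03],[0,0,0]],[1,[0,0,0.02],[0,0,0]],[1,[0,0,0],[0,0,0]],[1,[0,0,0],[0,0,0]]])

```text
t: 8.45
tcp_pos: [541.8, -312.3, 61.1]
orientation: [0.953, 0.016, 0.301, -0.004]
wrist_force: [-2.4, -0.4, 2.2]
opening: 0.141
grasp_force: 80.4
```

```bash
python3 -c "
from h import *
rel()"
```

```text
t 8.45 tcp in nest [ 1.93 -0.7   2.25] rotvec err (tool) [ 0. -0.  0.]  F nest [-0.72 -0.33  3.18] open 0.14111776965123865
```

Emit:
move_arm(motion=[[1,[0,0,0.025],[0,0,0]],[1,[0,0,0.025],[0,0,0]],[1,[0,0,0],[0,0,0]],[1,[0,0,0],[0,0,0]]])

```text
t: 8.85
tcp_pos: [542.2, -312.3, 60.6]
orientation: [0.953, 0.016, 0.301, -0.004]
wrist_force: [-17.1, 3.3, 18.5]
opening: 0.143
grasp_force: 83.3
```

```bash
python3 -c "
from h import *
rel()"
```

```text
t 8.85 tcp in nest [ 1.96 -0.77  1.68] rotvec err (tool) [ 0. -0.  0.]  F nest [-3.26  3.9  24.87] open 0.14274767032647573
```

It's bottomed out: 25 N with the motion arrested. Now I'll release, retreat and close the fingers.

Emit:
move_arm(motion=[[0,[0,0,0],[0,0,0]],[0,[0,0,0],[0,0,0]],[0,[0,0,0],[0,0,0]],[0,[0,0,0],[0,0,0]],[0,[0,0,0],[0,0,0]],[0,[0,0,-0.4],[0,0,0]],[0,[0,0,-0.5],[0,0,0]],[0,[0,0,-0.5],[0,0,0]],[0.5,[0,0,-0.5],[0,0,0]],[1,[0,0,0],[0,0,0]],[1,[0,0,0],[0,0,0]],[1,[0,0,0],[0,0,0]],[1,[0,0,0],[0,0,0]],[1,[0,0,0],[0,0,0]]], force=40)

```text
t: 10.25
tcp_pos: [499.1, -312.8, 120.6]
orientation: [0.954, 0.016, 0.301, -0.005]
wrist_force: [0.1, -0.1, -0.8]
opening: 0.002
grasp_force: 0.0
```

```bash
python3 -c "
from h import *
st=bot.observe();rel(st)
np.save('st4.npy',st,allow_pickle=True)
cv2.imwrite('pics/w4.png',imaging.get_image('wrist'))"
```

```text
t 10.25 tcp in nest [ 1.08  0.19 75.5 ] rotvec err (tool) [ 0. -0. -0.]  F nest [-0.33 -0.08 -0.73] open 0.0016508934423646745
```

View pics/w4.png

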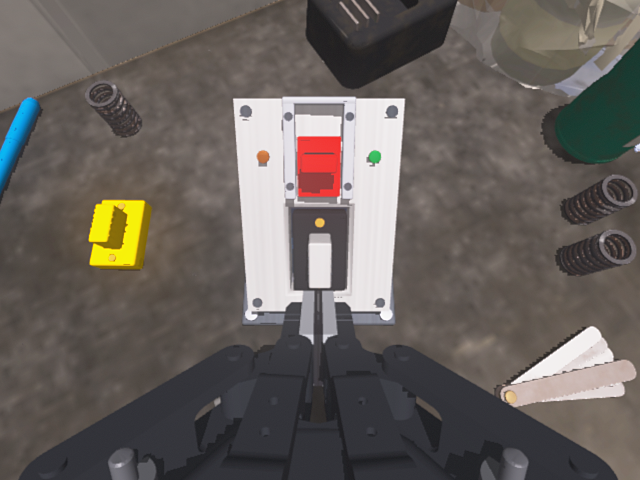

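The module sits in the recess, body at (292..347, 207..290), and the keeper is red at (297..341, 136..197). I'll check flushness and find the tab.

```bash
python3 - <<'E'
from h import *
st=np.load("st4.npy",allow_pickle=True).item(); im=cv2.imread("pics/w4.png"); C=cam("wrist",st)
def at(p,z):
    c,d=ray(C,p); c=Rn.T@(c-O); d=Rn.T@d; return c+d*(z-c[2])/d[2]
print("col312",list(zip(range(128,212),im[128:212,312,2].tolist(),im[128:212,312,1].tolist())))
print("row145",im[145,290:350,2]); print("row215",im[215,284:356].mean(1).astype(int)); print("col335",im[200:214,335].mean(1).astype(int),im[284:300,335].mean(1).astype(int))
for v in (137,153,172,197): print(v,[ (z,np.round(at((318,v),z)[0],1)) for z in (3,7,27)])
for z in (0,8): print("body",z,at((292,215),z),at((347.5,215),z),at((320,207),z),at((320,290),z))
E
```

```text
col312 [(128, 237, 233), (129, 237, 232), (130, 237, 232), (131, 237, 232), (132, 237, 232), (133, 237, 234), (134, 237, 237), (135, 235, 231), (136, 237, 139), (137, 245, 55), (138, 243, 52), (139, 243, 57), (140, 243, 60), (141, 243, 59), (142, 243, 59), (143, 243, 59), (144, 243, 60), (145, 243, 60), (146, 243, 61), (147, 243, 60), (148, 243, 60), (149, 243, 60), (150, 245, 60), (151, 246, 63), (152, 187, 69), (153, 105, 76), (154, 191, 70), (155, 249, 59), (156, 248, 59), (157, 245, 61), (158, 244, 61), (159, 243, 62), (160, 243, 62), (161, 243, 62), (162, 243, 62), (163, 243, 62), (164, 242, 62), (165, 242, 60), (166, 242, 60), (167, 242, 62), (168, 242, 61), (169, 242, 61), (170, 243, 60), (171, 236, 60), (172, 186, 64), (173, 140, 64), (174, 149, 64), (175, 150, 64), (176, 151, 64), (177, 151, 65), (178, 150, 64), (179, 152, 66), (180, 150, 63), (181, 150, 64), (182, 150, 64), (183, 150, 64), (184, 150, 65), (185, 151, 65), (186, 150, 64), (187, 151, 66), (188, 150, 65), (189, 150, 64), (190, 149, 63), (191, 147, 64), (192, 147, 64), (193, 203, 62), (194, 248, 58), (195, 244, 
[... 735 characters left out ...]
7  77  78
  77  78  78  76  77  77  78  76  75  93 104 152 183 183 176 171 209 227]
col335 [128 129 126 139 177 188 174 101  81  67  68  72  73  75] [ 74  74  74  74  71  69 120 210 239 230 221 219 210 180 231 234]
137 [(3, np.float64(73.4)), (7, np.float64(73.6)), (27, np.float64(74.2))]
153 [(3, np.float64(64.2)), (7, np.float64(64.5)), (27, np.float64(66.0))]
172 [(3, np.float64(52.9)), (7, np.float64(53.4)), (27, np.float64(56.0))]
197 [(3, np.float64(37.4)), (7, np.float64(38.2)), (27, np.float64(42.2))]
body 0 [25.06 17.17  0.  ] [ 25.07 -18.59   0.  ] [30.33 -0.85  0.  ] [-28.41  -1.     0.  ]
body 8 [27.1  16.57  8.  ] [ 27.11 -17.88   8.  ] [32.18 -0.8   8.  ] [-24.41  -0.94   8.  ]
```

```bash
python3 - <<'E'
from h import *
for k in ("2","4"):
    st=np.load(f"st{k}.npy",allow_pickle=True).item(); im=cv2.imread(f"pics/w{k}.png"); C=cam("wrist",st)
    def at(p,z):
        c,d=ray(C,p); c=Rn.T@(c-O); d=Rn.T@d; return np.round((c+d*(z-c[2])/d[2])[0],1)
    col=im[:,312].astype(int); red=(col[:,2]-col[:,1])>50; r=np.nonzero(red)[0]; print(k,"red rows",r.min(),r.max(),"lip x z=7:",at((312,r.max()+.5),7),"z=3",at((312,r.max()+.5),3),"top end",at((312,r.min()-.5),7))
    d=np.nonzero(col[r.min():r.max(),2]<215)[0]+r.min(); print(d, [at((312,v),27) for v in d[[0,-1]]])
    print("rail row profile u=344/289", [ (v,int(im[v,345 if k=='4' else 342].mean())) for v in (range(194,212) if k=='4' else range(126,146))])
    for v in ((200,204,206) if k=='4' else (136,138,140)): print(v,at((345,v),8))
    print("top/bottom face edges z0", at((245,99 if k=='4' else 36),0), at((250,311 if k=='4' else 244.4),0))
E
```

```text
2 red rows 72 265 lip x z=7: -59.4 z=3 -61.1 top end 73.8
[100 101 102 103 104 105 106 107 108 109 110 111 112 113 114 115 116 117
 118 119 120 121 122 123 124 125 126 130 131 132 133 134 135 136 137 139
 140 141 142 143 144 145 146 147 148 149 150 151 152 153 154 155 156 157
 158 159 160 161 162 163 164 171 172 173 174 175 176 177 178 179 180 187
 188 189 190 191 192 193 194 195 196 203 204 205 206 207 208 209 210 211
 212 213 214 215 216 217 218 219 220 221 222 223 224 241 242 243 244 245
 246 247 248 249 250 251 252 253 254 255 256 257 258 259 260] [np.float64(55.9), np.float64(-46.8)]
rail row profile u=344/289 [(126, 227), (127, 227), (128, 227), (129, 227), (130, 230), (131, 214), (132, 124), (133, 128), (134, 131), (135, 131), (136, 132), (137, 131), (138, 124), (139, 114), (140, 139), (141, 184), (142, 168), (143, 97), (144, 92), (145, 95)]
136 34.7
138 33.4
140 32.1
top/bottom face edges z0 95.0 -45.1
4 red rows 136 196 lip x z=7: 38.5 z=3 37.7 top end 74.4
[152 153 154 172 173 174 175 176 177 178 179 180 181 182 183 184 185 186
 187 188 189 190 191 192 193] [np.float64(66.6), np.float64(44.5)]
rail row profile u=344/289 [(194, 226), (195, 226), (196, 228), (197, 227), (198, 195), (199, 123), (200, 129), (201, 132), (202, 130), (203, 124), (204, 143), (205, 187), (206, 173), (207, 100), (208, 83), (209, 76), (210, 76), (211, 74)]
200 36.6
204 34.1
206 32.8
top/bottom face edges z0 94.5 -44.8
```

The keeper hasn't moved: tab top spans nest x 56 to 66, matching its 10 mm. The module is flush, with a body width of 35.8 mm at the face plane. I'll place the closed fingers upslope of the tab.

Emit:
move_arm(motion=[[1,[0.52,0,0],[0,0,0]],[1,[0.52,0,0],[0,0,0]],[1,[0.52,0,0],[0,0,0]],[1,[0.52,0,0],[0,0,0]],[1,[0,0,0.35],[0,0,0]],[1,[0,0,0.35],[0,0,0]],[1,[0,0,0.35],[0,0,0]],[1,[0,0,0.35],[0,0,0]],[1,[0,0,0],[0,0,0]],[1,[0,0,0],[0,0,0]]])

```text
t: 11.3
tcp_pos: [598.8, -309.6, 122.0]
orientation: [0.954, 0.015, 0.3, -0.005]
wrist_force: [-0.0, -0.5, -0.4]
opening: 0.0
grasp_force: 0.0
```

```bash
python3 -c "
from h import *
rel()"
```

```text
t 11.3 tcp in nest [83.64  0.08 19.44] rotvec err (tool) [ 0.  0. -0.]  F nest [-0.28 -0.53 -0.33] open 0.00023891869192536124
```

Descend 7 mm, then push downslope in small rows.

Emit:
move_arm(motion=[[1,[0,0,0.09],[0,0,0]],[1,[0,0,0.09],[0,0,0]],[1,[-0.075,0,0],[0,0,0]],[1,[-0.075,0,0],[0,0,0]],[1,[-0.075,0,0],[0,0,0]],[1,[-0.075,0,0],[0,0,0]],[1,[-0.075,0,0],[0,0,0]],[1,[0,0,0],[0,0,0]]])

```text
t: 12.1
tcp_pos: [591.0, -310.5, 109.1]
orientation: [0.953, 0.016, 0.301, -0.004]
wrist_force: [0.7, 1.2, 1.7]
opening: -0.003
grasp_force: 0.7
```

```bash
python3 -c "
from h import *
rel()"
```

```text
t 12.1 tcp in nest [69.78 -0.58 13.37] rotvec err (tool) [ 0. -0.  0.]  F nest [1.56 1.14 0.99] open -0.0032408813569122447
```

Emit:
move_arm(motion=[[1,[-0.075,0,0],[0,0,0]],[1,[-0.075,0,0],[0,0,0]],[1,[-0.075,0,0],[0,0,0]],[1,[-0.075,0,0],[0,0,0]],[1,[0,0,0],[0,0,0]]])

```text
t: 12.6
tcp_pos: [582.1, -310.9, 103.0]
orientation: [0.953, 0.015, 0.302, -0.004]
wrist_force: [5.3, 2.4, 2.2]
opening: 0.0
grasp_force: 2.8
```

```bash
python3 -c "
from h import *
rel()"
```

```text
t 12.6 tcp in nest [59.03 -0.63 13.45] rotvec err (tool) [ 0. -0. -0.]  F nest [ 5.69  2.21 -1.29] open 0.00043004594910356976
```

Emit:
move_arm(motion=[[1,[-0.05,0,0],[0,0,0]],[1,[-0.05,0,0],[0,0,0]],[1,[-0.05,0,0],[0,0,0]],[1,[0,0,0],[0,0,0]]])

```text
t: 13.0
tcp_pos: [581.7, -311.1, 103.2]
orientation: [0.952, 0.015, 0.306, -0.004]
wrist_force: [20.3, 4.8, 3.0]
opening: -0.0
grasp_force: 9.4
```

```bash
python3 -c "
from h import *
rel()"
```

```text
t 13.0 tcp in nest [58.77 -0.79 13.9 ] rotvec err (tool) [ 0.   -0.01 -0.  ]  F nest [18.43  4.17 -9.26] open -1.7384330721217463e-05
```

It stopped with 18 N. I'll back off, lift and look.

Emit:
move_arm(motion=[[1,[0.15,0,0],[0,0,0]],[1,[0.15,0,0],[0,0,0]],[1,[0.1,0,-0.5],[0,0,0]],[1,[0,0,-0.6],[0,0,0]],[1,[-0.5,0,-0.6],[0,0,0]],[1,[-0.6,0,0],[0,0,0]],[1,[-0.6,0,0],[0,0,0]],[1,[0,0,0],[0,0,0]],[1,[0,0,0],[0,0,0]]])

```text
t: 13.9
tcp_pos: [494.1, -313.5, 123.6]
orientation: [0.954, 0.015, 0.301, -0.005]
wrist_force: [-0.2, -0.1, 0.2]
opening: 0.002
grasp_force: 0.0
```

```bash
python3 - <<'E'
from h import *
st=bot.observe(); rel(st); im=imaging.get_image("wrist"); cv2.imwrite("pics/w5.png",im); C=cam("wrist",st)
def at(p,z):
    c,d=ray(C,p); c=Rn.T@(c-O); d=Rn.T@d; return np.round(c+d*(z-c[2])/d[2],1)
m=((im[...,2].astype(int)-im[...,1]>90)&(im[...,2].astype(int)-im[...,0]>90)).astype(np.uint8)
n,_,s,ce=cv2.connectedComponentsWithStats(m); 
for i in np.argsort(-s[1:,4])[:3]+1: print(s[i],ce[i])
print(proj(C,O+Rn@[61,0,27]),proj(C,O+Rn@[37,0,27]),proj(C,O+Rn@[20,0,7]))
x0,y0=220,60; cv2.imwrite("pics/c5.png",cv2.resize(im[y0:y0+290,x0:x0+200],None,fx=2,fy=2))
u=int(round(proj(C,O+Rn@[37,-4,27])[0])); print("u",u,[(v,int(im[v,u,2]),int(im[v,u,1])) for v in range(130,245,2)])
for v in range(140,240,10): print(v,at((u,v),27)[0],at((u,v),7)[0])
E
```

```text
t 13.9 tcp in nest [-1.24 -0.36 80.88] rotvec err (tool) [ 0. -0. -0.]  F nest [-0.06 -0.1   0.26] open 0.0016024576630314755
[ 297  163   42   56 1803] [318.16 187.22]
[317.55 157.26] [317.61 200.14] [317.6  219.73]
u 325 [(130, 237, 232), (132, 237, 233), (134, 236, 233), (136, 236, 232), (138, 236, 233), (140, 236, 233), (142, 236, 233), (144, 236, 232), (146, 236, 232), (148, 236, 232), (150, 236, 232), (152, 236, 232), (154, 236, 231), (156, 236, 231), (158, 236, 231), (160, 236, 234), (162, 234, 179), (164, 244, 60), (166, 243, 67), (168, 243, 65), (170, 242, 66), (172, 242, 66), (174, 242, 66), (176, 244, 65), (178, 212, 71), (180, 84, 81), (182, 236, 66), (184, 246, 62), (186, 243, 66), (188, 243, 64), (190, 242, 64), (192, 242, 64), (194, 241, 64), (196, 242, 63), (198, 223, 65), (200, 150, 66), (202, 152, 65), (204, 152, 66), (206, 151, 66), (208, 151, 65), (210, 150, 65), (212, 148, 65), (214, 202, 64), (216, 244, 63), (218, 245, 63), (220, 76, 68), (222, 84, 70), (224, 87, 74), (226, 85, 73), (228, 193, 185), (230, 188, 179), (232, 190, 181), (234, 189, 181), (236, 214, 205), (238, 239, 235), (240, 234, 228), (242, 234, 229), (244, 234, 229)]
140 70.1 69.3
150 64.9 63.5
160 59.5 57.6
170 54.1 51.6
180 48.5 45.4
190 42.8 39.2
200 37.1 32.9
210 31.2 26.4
220 25.2 19.8
230 19.1 13.1
```

View pics/c5.png

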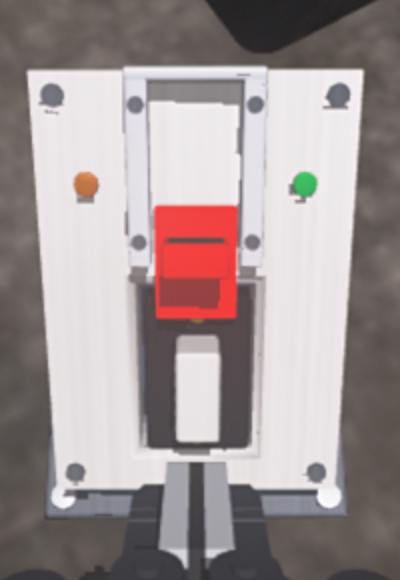

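The lip is at nest x ≈ 20, its stated stop, and over the seated module's upper edge. The module is flush, the bystanders are untouched and the arm is clear, so I'm handing in.

```bash
python3 -c "
from bench import bot
print(bot.close_job())"
```

```text
the job is handed in; nothing more can be done
None
```

The job is handed in at about 14 s of the 45 s: the module is pressed home and flush, the keeper is down to its stop (lip at about 20 mm), the arm is clear and nothing else was touched, though `close_job()` returned no verdict.

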